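# Press the cap and cup home on the flask

## Robot

A 7-joint arm with a two-finger parallel gripper is mounted at the origin on the work surface. World frame = base frame: x ahead of the robot, y to its left, z up, the work surface at z = 0. Lengths are in m, angles in degrees, forces in N, time in s.
With the tool pointing down it reaches from about 0.425 to 0.8 m from the base axis. Payload 8.3 kg.
Tool frame: the origin (TCP) lies at the very end of the fingers, on their centre line; the grasp point (between the pads) lies 19 mm behind it; z points along the fingers, y is the line along which they close (so a half turn about z gives the same grasp; the last joint's range is limited). The gripper opens to 85 mm and grips with 20 to 120 N. Pads are 22 mm wide; open, the fingers measure 114 mm over their backs; the gripper's body (76 mm by 85 mm) begins 54 mm behind the grasp point. The pads swing forward as they close: fully open they stand 13 mm farther back than shut.
Start: joints at [66.87, 21.967, 0.94, 78.501, -0.361, 79.538, -2.664], TCP at [0.209, -0.589, 0.231] pointing down, gripper open.
Joint ranges: [-169.22, 169.22], [-14.56, 117.87], [-87.37, 89.26], [10.42, 133.3], [-82.24, 262.24], [0.94, 117.77], [-172.7, 172.7]. Speed limits (degrees/s): [136.94, 136.94, 172.46, 172.46, 180, 180, 180].

## Interface

Orientations are given as [roll, pitch, yaw] about the fixed x, y, z axes, in that order (R = Rz(yaw) Ry(pitch) Rx(roll)).
In Python, from rig import * gives the robot as it stands.
- The arm moves only by the shell command python3 -m handwheel 'ROWS' [OPENING] [FORCE]. ROWS is JSON, a list of rows, each a list of 2 entries, a list of its own where there are three numbers: the shift along the tool's x, y, z each as a share of 0.15 m, from -1 to 1, then the turn, a rotation vector about the tool's x, y, z each as a share of 180 degrees, from -1 to 1. A call has 1 to 10 rows; each row is the pose to reach, as a shift and turn from the pose commanded when the call began, along the tool's axes at that moment, turning the shorter way round; what a row does not reach only later rows make up. A row lasts 1/12 s, in which the tool goes at most 41.7 mm and 7.16 degrees, less where a joint would pass 70% of its speed; a pose out of reach is approached as far as the arm can. A call with a number of a shift or a turn outside -1 to 1 is refused whole. A call with a gripper value outside its range is refused whole. OPENING is the closure, from 0 (fully open) to 1 (shut), set as the call begins (- or left out, the last holds). The fingers move at their own pace and stop on an object; FORCE is the grip in N (left out, the last holds). Time passes only in rows, so rows that repeat a pose let the fingers close. It gives the time, the measured TCP pose, the force, the opening and the grip force at its end, in the units of the state.
- get_obs(): the state, without advancing time (a new reading comes with each control period).
- get_image(name): name is "side" or "top" or "wrist"; returns the picture (480x640x3 uint8, red, green, blue); there is no depth.
- camera_params(name): a dict with "intrinsics" (3x3 intrinsics, pixels), "k1" (the pictures are not rectified: a ray, as slopes to the right and down, at radius r is drawn at 1 + k1 r^2 times it, then the intrinsics apply), "origin" and "rotation" of the camera in the world. Camera axes: x right, y down, z forward; pixel columns grow to the right and rows downward; lengths in m; the calibration is good to about 2 mm. A picture is of the moment at which its call begins: read the wrist's pose just before it. camera_params takes no time and is no camera call; for the wrist camera it gives the pose at the moment of the call.
- hand_in(): hands the job in; it is judged then, once.
The state is a dict: "clock": time; "qpos": joint angles; "joint_velocities": joint speeds; "tau": joint torques, N m; "ee_pos": TCP position; "tcp_rot": TCP orientation; "ft_force": force on the tool from outside, world axes, zero at the start; "ft_torque": the same for the moment, N m; "finger_gap": finger opening in m; "finger_force": force on a finger pad.
Only numpy, scipy, OpenCV 4.12 (cv2) and the standard library are available. Lean on these libraries where they do the work, as an engineer would, in place of code of your own. Each camera call takes 0.05 s, during which the arm holds its last target. There are 200 camera calls.

## Task

Close up the steel flask: put its small hollow cap over the neck and press it down until it is fully home. Then take the steel cup from the slanted draining stand, turn it mouth-down over the capped neck, let it come to rest on the rubber collar and press it down fully home too. Keep the flask standing where it is, and leave the other things on the shelf where they are.

Things in the scene. Friction and masses are not known exactly. Their poses are not given: they have to be found in the camera images.
- flask: Full steel flask, loose, 850 g, upright. Origin: centre of underside, z up. Body 80 across, shoulder at height 130, neck 39 across up to height 168. Flat rubber collar 72 across round the neck's foot: top at height 138, pressed home 132. Rubber seal plug 28 across stands 7 out of the neck (top at 175) until pressed. Cap home: its top at 172. Cup home: its closed end at 204.
- flask_mouth (a point): Centre of the top of the flask's neck, 168 above its underside, z up along the flask.
- seal_plug (a joint): How far the seal plug has been pushed down into the neck: 0 stands 7 mm out, 0.007 flush (cap fully home). Held by friction: moves at about 8 N, stays where left.
- collar_ring (a joint): How far the rubber collar has been pushed down: 0 as found, 0.006 fully down (cup fully home). Held by friction: moves at about 8 N, stays where left.
- cap: The flask's cap: small grey plastic cylinder 50 across and 26 high, hollow, standing open side down on the shelf. Origin at the centre of its open underside, z up. Inside 44 across and 22 deep, top 4 thick, 45 g. When laid on the seal plug its origin is 153 above the flask's underside, when home 146.
- cup: The flask's steel cup, no handle: straight cylinder 64 across, 72 long, wall 3, bottom 4, 110 g. Origin: centre of the outside of its closed end; z axis from closed end to mouth. Lies on the draining stand, mouth towards the stand's -x and 30 degrees below level. Mouth-down on the raised collar its closed end is 210 above the flask's underside, home 204.
- stand: Fixed draining stand: wooden base 130 (x) by 90 (y) by 8; two steel rods 8 thick, 40 apart, sloping 30 degrees down to -x carry the cup; cross bar at the low end against its rim. Space beside and above the cup is free. Origin: centre of the base's underside; the cup's closed end starts at x 35, y 0, z 105 in its frame.
- jar_lid: flat red jar lid, disc 90 across, 14 high, bystander; origin at the centre of its underside
- glass_cup: plain drinking glass standing upright, 68 across the rim, 85 high, bystander; origin at the centre of its underside
- pusher: wooden pusher lying along its y axis, 160 long, head 48 across, bystander; origin under its middle
- tongs: steel tongs lying flat along their y axis, 215 long, 70 wide, 14 high, bystander; origin under their middle
- tin: closed steel tin, 72 across, 75 high, bystander; origin at the centre of its underside
- jar: closed amber jar with steel cap, 70 across, 110 high, bystander; origin at the centre of its underside

How it is judged:
By the outcome, as a careful person would: the job done as asked, in the order asked, and still so for the second after the job is handed in, with the robot touching nothing.
It also fails if it takes over 72 s, if anything falls off the work surface, if the arm or the gripper's body presses on something with over 40 N, if the wrist force passes 120 N, or if a joint passes its speed limit or range.

## Working session

There is one attempt and no reset: what is moved stays moved. The work goes in short steps, Python scripts to look and compute and a shell command to move; the robot and the scene stay as the last step left them, time stands still between calls to the robot, and variables do not carry over. Pictures are saved under pics/ and viewed, at most 10 in all, crops included, and the job is handed in when it is done.

```bash
mkdir -p pics; ls; python3 - <<'E'
from rig import *
import cv2,numpy as np
o=get_obs();print(o)
for n in("side","top"):
    im=get_image(n);cv2.imwrite(f"pics/{n}0.png",im[...,::-1])
    p=camera_params(n);print(n,p)
E
```

```text
pics
{'clock': 0.0, 'qpos': array([66.8713107 , 22.01554991,  0.93761821, 78.56202191, -0.35974774,
       79.53779559, -2.66393569]), 'joint_velocities': array([ 0.04648115, -0.0342497 ,  0.03274341,  0.07736117, -0.0742709 ,
       -0.07915882,  0.05144746]), 'tau': array([ 1.85447807e-04, -6.27596784e+01,  8.44476521e-01, -3.71815431e+01,
        1.65303232e-02,  1.39981459e-02, -5.02801385e-06]), 'ee_pos': array([ 0.2087465 , -0.58857204,  0.23026992]), 'tcp_rot': array([-1.79887520e+02,  3.05361708e-03,  1.95294780e+01]), 'ft_force': array([-0.15575869,  0.87101312, -0.11476657]), 'ft_torque': array([ 0.09639214,  0.01056179, -0.08491876]), 'finger_force': 0.0, 'finger_gap': 0.08532761872990569}
side {'intrinsics': array([[499.05784803,   0.        , 317.49377412],
       [  0.        , 499.05784803, 246.41306865],
       [  0.        ,   0.        ,   1.        ]]), 'k1': -0.04136572050623507, 'origin': array([ 0.25190443, -0.61022624,  0.79147859]), 'rotation': array([-133.06733883,    0.22069579,  -25.89944264])}
top {'intrinsics': array([[507.58077823,   0.        , 315.10273492],
       [  0.        , 507.58077823, 239.35519817],
       [  0.        ,   0.        ,   1.        ]]), 'k1': -0.09707892235869343, 'origin': array([0.38155374, 0.0126051 , 1.30737681]), 'rotation': array([-1.71107129e+02, -3.53966273e-02, -8.88988499e+01])}
```

View pics/top0.png

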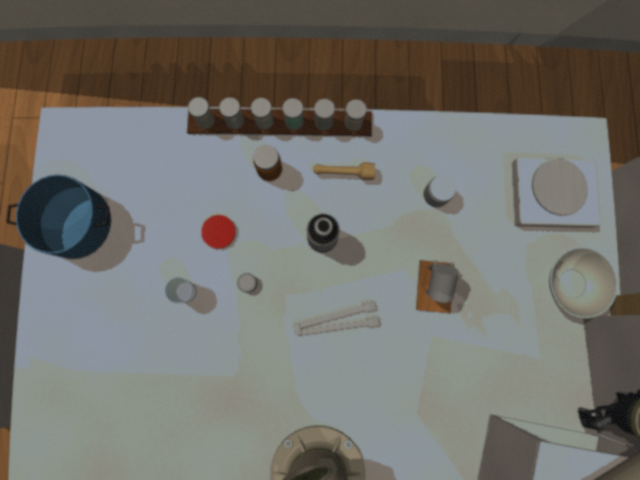

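View pics/side0.png

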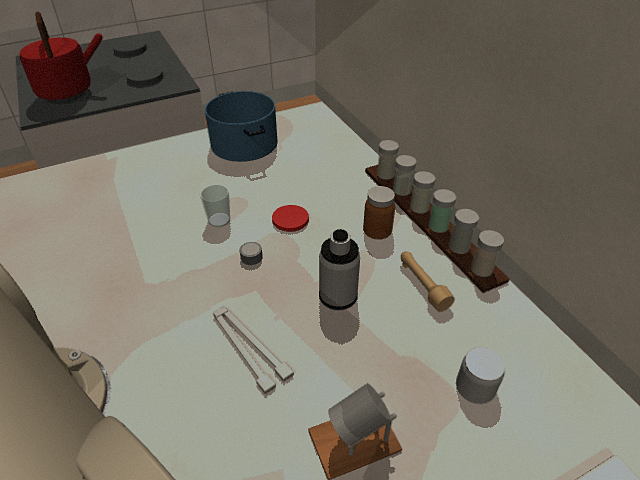

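The top view shows the flask at about (323,230), cap (247,284), stand and cup (437,286). The side view shows the neck at (341,237), cap (251,253), stand (355,435). I'll zoom on these.

```bash
cat > h.py <<'E'
import cv2,numpy as np
from scipy.spatial.transform import Rotation as R
from rig import *
def ray(n,uv,p=None):
    p=p or camera_params(n)
    d=cv2.undistortPoints(np.array([[uv]],float),p["intrinsics"],np.array([p["k1"],0,0,0.]))[0,0]
    r=R.from_euler("xyz",p["rotation"],degrees=True).as_matrix()@np.array([*d,1])
    return np.array(p["origin"]),r/np.linalg.norm(r)
def onz(n,uv,z,p=None):
    o,d=ray(n,uv,p);return o+d*(z-o[2])/d[2]
def tri(a,b):
    (o1,d1),(o2,d2)=ray("top",a),ray("side",b)
    s=np.linalg.lstsq(np.c_[d1,-d2],o2-o1,rcond=None)[0]
    p,q=o1+d1*s[0],o2+d2*s[1];return (p+q)/2,np.linalg.norm(p-q)
E
python3 - <<'E'
import cv2,numpy as np
t=cv2.imread("pics/top0.png");s=cv2.imread("pics/side0.png")
def c(im,x,y,w,h,k): return cv2.resize(im[y:y+h,x:x+w],None,fx=k,fy=k,interpolation=cv2.INTER_CUBIC)
row1=np.hstack([c(t,301,206,44,50,6),c(t,225,259,44,50,6),c(t,411,252,44,50,6)]) 
row1=cv2.resize(row1,(792,300))
row2=np.hstack([c(s,301,226,88,100,3),c(s,207,206,88,100,3),c(s,310,375,88,100,3)])
o=np.vstack([row1,row2]);o=np.clip(o.astype(float)*1.5,0,255).astype(np.uint8)
cv2.imwrite("pics/z.png",o);print(o.shape)
from h import *
for n,uv,z in[("top",(323,226),.175),("side",(341,237),.175),("top",(247,284),.026),("side",(251,247),.026),("top",(436,287),.008)]:print(n,uv,onz(n,uv,z))
E
```

```text
(600, 792, 3)
top (323, 226) [ 0.58970907 -0.00200507  0.175     ]
side (341, 237) [ 0.58792184 -0.01211423  0.175     ]
top (247, 284) [0.46455463 0.18550591 0.026     ]
side (251, 247) [0.47199795 0.19182935 0.026     ]
top (436, 287) [ 0.46691671 -0.2973553   0.008     ]
```

View pics/z.png

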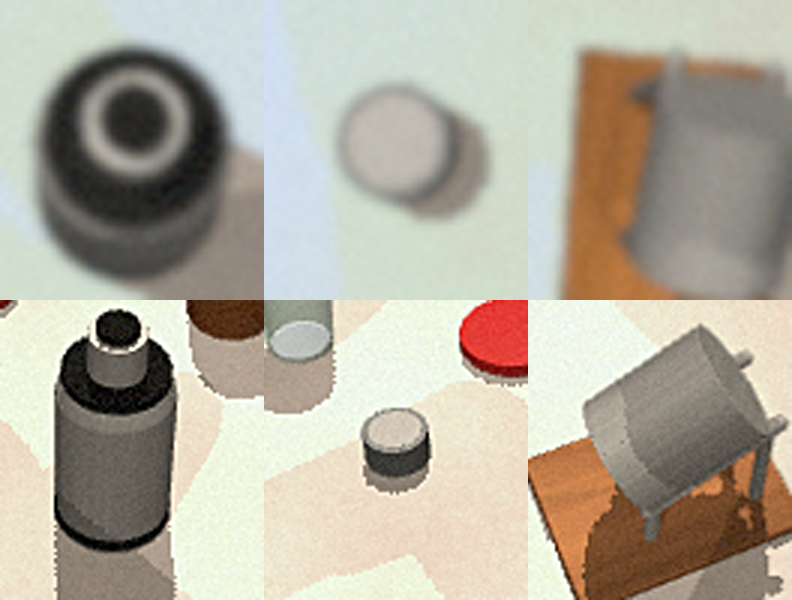

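```bash
python3 - <<'E'
from h import *
T=lambda x,y,ox,oy:((x+.5)/6-.5+ox,(y+.5)/6-.5+oy)
S=lambda x,y,ox,oy:((x+.5)/3-.5+ox,(y+.5)/3-.5+oy)
for nm,a,b,z in[("plug",T(135,119,301,206),S(118,28,301,226),.175),("cap",T(131,140,225,259),S(131,129,207,206),.026)]:
    print(nm,onz("top",a,z),onz("side",b,z),tri(a,b))
# flask underside ellipse in side: left/right extremes
L,Rr=S(55,205,301,226),S(168,205,301,226)
for z in(.0,.01):print("foot",(onz("side",L,z)+onz("side",Rr,z))/2)
for im in("top","side"):
    g=cv2.imread(f"pics/{im}0.png");h=cv2.cvtColor(g,cv2.COLOR_BGR2HSV)
    m=cv2.inRange(h,(5,100,60),(20,255,255)); 
    x,y,w,hh=(405,250,70,75) if im=="top" else(300,390,115,90)
    mm=np.zeros_like(m);mm[y:y+hh,x:x+w]=m[y:y+hh,x:x+w]
    c=max(cv2.findContours(mm,0,2)[0],key=cv2.contourArea)
    P=np.array([onz(im,p[0],.008)[:2] for p in cv2.convexHull(c)])
    r=cv2.minAreaRect(P.astype(np.float32)*1000);print(im,r,cv2.boxPoints(r).round())
E
```

```text
plug [ 0.59105741 -0.00217155  0.175     ] [ 0.58884982 -0.00639587  0.175     ] (array([ 0.59157775, -0.0021242 ,  0.17058674]), np.float64(0.0006186282135401009))
cap [0.46978599 0.18718406 0.026     ] [0.46874874 0.18734466 0.026     ] (array([0.46928068, 0.18731067, 0.0259357 ]), np.float64(0.001045691972417847))
foot [0.59334654 0.0017863  0.        ]
foot [ 0.58903256 -0.00594622  0.01      ]
top ((469.071044921875, -293.58447265625), (86.38372802734375, 125.6409912109375), 85.60086822509766) [[ 403. -332.]
 [ 528. -341.]
 [ 535. -255.]
 [ 410. -246.]]
side ((464.4602355957031, -296.07366943359375), (90.41082763671875, 122.39811706542969), 84.89846801757812) [[ 399. -336.]
 [ 521. -347.]
 [ 529. -256.]
 [ 408. -246.]]
```

```bash
cat >> h.py <<'E'
def rel(P,Q,prpy=None,qrpy=None):
    A=R.from_euler("xyz",prpy,degrees=True);B=R.from_euler("xyz",qrpy if qrpy is not None else prpy,degrees=True)
    return (A.inv().apply(np.array(Q)-P)/.15).round(3).tolist(),((A.inv()*B).as_rotvec()/np.pi).round(3).tolist()
def to(Q,qrpy=None):
    o=get_obs();print(rel(o["ee_pos"],Q,o["tcp_rot"],qrpy))
E
python3 - <<'E'
from h import *
o=get_obs();p=camera_params("wrist");A=R.from_euler("xyz",o["tcp_rot"],degrees=True)
print(p,A.inv().apply(p["origin"]-o["ee_pos"]),(A.inv()*R.from_euler("xyz",p["rotation"],degrees=True)).as_euler("xyz",degrees=True))
r=o["tcp_rot"];W=[o["ee_pos"],(.42,-.35,.30),(.53,-.1,.30),(.52,.1,.3),(.469,.187,.12)]
for a,b in zip(W,W[1:]):print(rel(a,b,r))
E
```

```text
{'intrinsics': array([[339.28737042,   0.        , 319.49141672],
       [  0.        , 339.28737042, 235.81046285],
       [  0.        ,   0.        ,   1.        ]]), 'k1': -0.06354420822985668, 'origin': array([ 0.2880483 , -0.56123804,  0.3736965 ]), 'rotation': array([ 1.60965624e+02,  9.27112008e-02, -7.05729816e+01])} [ 0.0838426   0.0004406  -0.14333928] [-1.90322651e+01  1.02749660e-02  9.01049026e+01]
([1.859, -1.029, -0.462], [0.0, 0.0, 0.0])
([1.248, -1.326, 0.002], [0.0, 0.0, 0.0])
([0.383, -1.279, 0.002], [0.0, 0.0, 0.0])
([-0.126, -0.658, 1.201], [0.0, 0.0, 0.0])
```

```bash
M="python3 -m handwheel"
python3 -m handwheel '[[[0.93,-0.515,-0.23],[0,0,0]],[[0.93,-0.515,-0.23],[0,0,0]],[[0.93,-0.515,-0.23],[0,0,0]],[[0.93,-0.515,-0.23],[0,0,0]],[[0.93,-0.515,-0.23],[0,0,0]]]'
python3 -m handwheel '[[[0.93,-0.515,-0.23],[0,0,0]],[[0.93,-0.515,-0.23],[0,0,0]],[[0.93,-0.515,-0.23],[0,0,0]],[[0.93,-0.515,-0.23],[0,0,0]],[[0.93,-0.515,-0.23],[0,0,0]]]'
python3 -m handwheel '[[[0.62,-0.66,0],[0,0,0]],[[0.62,-0.66,0],[0,0,0]],[[0.62,-0.66,0],[0,0,0]],[[0.62,-0.66,0],[0,0,0]],[[0.62,-0.66,0],[0,0,0]]]'
python3 -m handwheel '[[[0.62,-0.66,0],[0,0,0]],[[0.62,-0.66,0],[0,0,0]],[[0.62,-0.66,0],[0,0,0]],[[0.62,-0.66,0],[0,0,0]],[[0.62,-0.66,0],[0,0,0]],[[0.62,-0.66,0],[0,0,0]]]'
python3 - <<'E'
from h import *
o=get_obs();print(o["clock"],o["ee_pos"],o["tcp_rot"],o["qpos"])
p=camera_params("wrist");np.save("w1.npy",p,allow_pickle=True);im=get_image("wrist");cv2.imwrite("pics/w1.png",im[...,::-1])
E
```

```text
clock: 0.52
ee_pos: [0.3225, -0.463, 0.2677]
tcp_rot: [180.0, -0.3, 20.2]
ft_force: [2.8, 0.1, -0.3]
finger_gap: 0.0853
finger_force: 0.0
clock: 0.93
ee_pos: [0.4268, -0.3425, 0.3019]
tcp_rot: [-180.0, -0.3, 20.3]
ft_force: [1.0, 0.1, 0.6]
finger_gap: 0.0857
finger_force: 0.0
clock: 1.35
ee_pos: [0.4766, -0.2211, 0.3002]
tcp_rot: [-179.9, -0.1, 20.0]
ft_force: [0.2, -0.3, -0.4]
finger_gap: 0.085
finger_force: 0.0
clock: 1.85
ee_pos: [0.5293, -0.102, 0.2998]
tcp_rot: [-180.0, 0.1, 19.6]
ft_force: [-1.0, -1.6, -1.4]
finger_gap: 0.0854
finger_force: 0.0
1.85 [ 0.52925641 -0.10198274  0.29983231] [-1.79993300e+02  5.26076273e-02  1.95739182e+01] [ 25.35395267  11.2027804  -21.14641628  84.34668653   4.04835742
  85.25036005 -66.18965638]
```

View pics/w1.png

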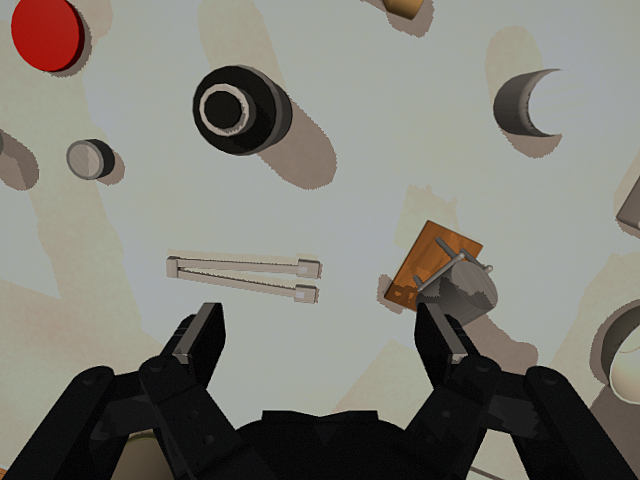

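The wrist view shows the plug top near (223,108), neck ring (224,110), cap top (86,160), and the stand base with the cup around (435,270).

```bash
python3 - <<'E'
from h import *
p=np.load("w1.npy",allow_pickle=True).item()
g=cv2.imread("pics/w1.png");gr=cv2.cvtColor(g,6)
# plug: dark blob inside neck ring
m=np.zeros_like(gr);m[80:140,195:255]=(gr[80:140,195:255]>90)*255
cs=cv2.findContours(m,cv2.RETR_CCOMP,1)
for c,hh in zip(cs[0],cs[1][0]):
    if len(c)>25:
        e=cv2.fitEllipse(c);print(hh[3],e,[onz("wrist",e[0],z,p).round(4) for z in(.168,.175)])
e=(86,160)
m=np.zeros_like(gr);m[130:190,60:125]=(gr[130:190,60:125]<135)*255
print("cap",onz("wrist",e,.026,p))
to((.469,.187,.3))
E
```

```text
-1 ((198.23959350585938, 134.0304412841797), (8.369697570800781, 16.696168899536133), 156.20774841308594) [array([0.5669, 0.0123, 0.168 ]), array([0.568 , 0.0101, 0.175 ])]
-1 ((223.80946350097656, 109.2629165649414), (47.70596694946289, 52.0150146484375), 153.6707305908203) [array([ 0.5914, -0.0022,  0.168 ]), array([ 0.5919, -0.004 ,  0.175 ])]
2 ((223.19398498535156, 110.2947769165039), (38.0129508972168, 43.189552307128906), 140.3595733642578) [array([ 0.5905, -0.002 ,  0.168 ]), array([ 0.591 , -0.0038,  0.175 ])]
-1 ((197.06842041015625, 83.6694107055664), (5.2606520652771, 12.213156700134277), 14.681353569030762) [array([0.6028, 0.022 , 0.168 ]), array([0.603 , 0.0196, 0.175 ])]
cap [0.46974595 0.18596143 0.026     ]
([0.267, -1.958, -0.001], [0.0, 0.0, 0.0])
```

```bash
python3 -m handwheel '[[[0.133,-0.98,0],[0,0,0]],[[0.133,-0.98,0],[0,0,0]],[[0.133,-0.98,0],[0,0,0]],[[0.133,-0.98,0],[0,0,0]],[[0.133,-0.98,0],[0,0,0]]]' | head -2
python3 -m handwheel '[[[0.133,-0.98,0.9],[0,0,0]],[[0.133,-0.98,0.9],[0,0,0]],[[0.133,-0.98,0.9],[0,0,0]],[[0.133,-0.98,0.9],[0,0,0]],[[0.133,-0.98,0.9],[0,0,0]],[[0.133,-0.98,0.9],[0,0,0]],[[0.133,-0.98,0.9],[0,0,0]],[[0.133,-0.98,0.9],[0,0,0]]]'
python3 - <<'E'
from h import *
o=get_obs();print(o["ee_pos"],o["tcp_rot"],o["qpos"])
p=camera_params("wrist");im=get_image("wrist")[...,::-1];cv2.imwrite("pics/w2.png",im)
np.save("w2.npy",p,allow_pickle=True)
to((.4695,.187,.002),(180,0,19.6))
E
```

```text
clock: 2.32
ee_pos: [0.4978, 0.0482, 0.301]
clock: 2.98
ee_pos: [0.4699, 0.1866, 0.1656]
tcp_rot: [179.9, -0.0, 19.3]
ft_force: [-0.3, -0.7, 0.2]
finger_gap: 0.0856
finger_force: 0.0
[0.46993141 0.18661807 0.16560619] [ 1.79949182e+02 -5.97260652e-03  1.93479864e+01] [   4.54162587   12.62944826  -34.00140615  101.24546115    7.61110817
   68.4079635  -102.27971552]
([-0.005, -0.005, 1.094], [0.0, -0.0, -0.002])
```

View pics/w2.png

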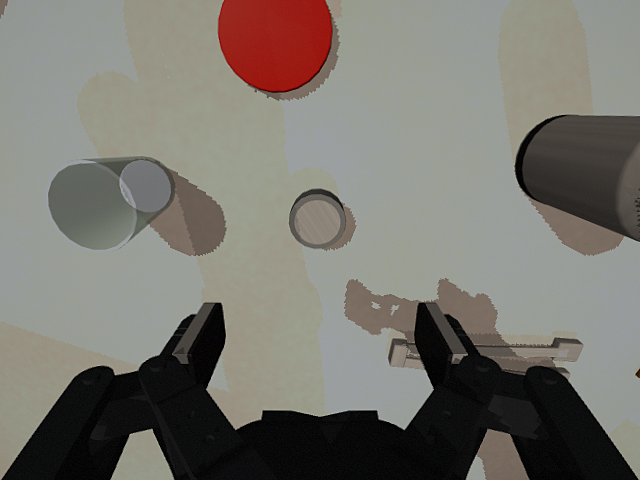

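Cap top is centred at (318,221), and a tong end is at (392,352), so I check that against the open finger.

```bash
python3 - <<'E'
from h import *
p=np.load("w2.npy",allow_pickle=True).item();o=get_obs()
A=R.from_euler("xyz",o["tcp_rot"],degrees=True)
for uv,z in[((318,221),.026),((390,352),.014),((392,366),.014)]:
    w=onz("wrist",uv,z,p);print(w,A.inv().apply(w-o["ee_pos"]))
E
```

```text
[0.46955173 0.18736449 0.026     ] [-0.0006189  -0.001093    0.14009939]
[0.3552554  0.06725701 0.014     ] [-0.14821237  0.07445886  0.15199666]
[0.33904534 0.05780755 0.014     ] [-0.16663504  0.07801739  0.15197829]
```

```bash
python3 -m handwheel '[[[-0.005,-0.007,0.3],[0,0,0]],[[-0.005,-0.007,0.6],[0,0,0]],[[-0.005,-0.007,0.9],[0,0,0]],[[-0.005,-0.007,0.97],[0,0,0]],[[-0.005,-0.007,0.97],[0,0,0]],[[-0.005,-0.007,0.97],[0,0,0]]]'
python3 -m handwheel '[[[0,0,0.05],[0,0,0]],[[0,0,0.11],[0,0,0]],[[0,0,0.11],[0,0,0]]]'
python3 -m handwheel '[[[0,0,0],[0,0,0]],[[0,0,0],[0,0,0]],[[0,0,0],[0,0,0]],[[0,0,0],[0,0,0]],[[0,0,0],[0,0,0]],[[0,0,0],[0,0,0]],[[0,0,0],[0,0,0]],[[0,0,0],[0,0,0]],[[0,0,0],[0,0,0]],[[0,0,0],[0,0,0]]]' 1 40
```

```text
clock: 3.53
ee_pos: [0.4684, 0.1883, 0.0202]
tcp_rot: [180.0, 0.0, 19.4]
ft_force: [-0.0, -0.1, 0.7]
finger_gap: 0.0851
finger_force: 0.0
clock: 3.78
ee_pos: [0.4682, 0.1894, 0.0033]
tcp_rot: [180.0, -0.1, 19.5]
ft_force: [-0.6, -0.3, -0.3]
finger_gap: 0.0852
finger_force: 0.0
clock: 4.62
ee_pos: [0.4681, 0.1901, 0.0043]
tcp_rot: [180.0, -0.1, 19.5]
ft_force: [-2.3, -0.6, 7.1]
finger_gap: 0.0493
finger_force: 40.4
```

```bash
python3 -m handwheel '[[[0,0,-0.2],[0,0,0]],[[0,0,-0.45],[0,0,0]],[[0,0,-0.7],[0,0,0]],[[0,0,-1],[0,0,0]],[[0,0,-1],[0,0,0]]]'
python3 -m handwheel '[[[0,0,-0.3],[0,0,0]],[[0,0,-0.55],[0,0,0]],[[0,0,-0.65],[0,0,0]],[[0,0,-0.65],[0,0,0]]]'
python3 - <<'E'
from h import *
to((.5912,-.0027,.25),(180,0,19.5))
E
```

```text
clock: 5.03
ee_pos: [0.471, 0.192, 0.1612]
tcp_rot: [180.0, -0.7, 19.6]
ft_force: [1.2, 1.6, 0.8]
finger_gap: 0.0492
finger_force: 42.0
clock: 5.37
ee_pos: [0.4695, 0.1911, 0.2558]
tcp_rot: [180.0, -0.5, 19.5]
ft_force: [-0.2, 0.0, 0.1]
finger_gap: 0.0491
finger_force: 42.0
([0.332, 1.489, 0.042], [0.0, -0.003, 0.0])
```

```bash
python3 -m handwheel '[[[0.05,0.25,0],[0,0,0]],[[0.11,0.5,0],[0,0,0]],[[0.165,0.74,0],[0,0,0]],[[0.165,0.74,0],[0,0,0]],[[0.165,0.74,0],[0,0,0]]]'
python3 -m handwheel '[[[0.05,0.25,0],[0,0,0]],[[0.11,0.5,0],[0,0,0]],[[0.165,0.74,0],[0,0,0]],[[0.165,0.74,0],[0,0,0]],[[0.165,0.74,0],[0,0,0]],[[0.165,0.74,0],[0,0,0]]]'
python3 - <<'E'
from h import *
to((.5912,-.0027,.205),(180,0,19.5))
p=camera_params("wrist");np.save("w3.npy",p,allow_pickle=True)
a=get_image("wrist");b=get_image("side");
o=np.hstack([cv2.resize(a[60:300,200:440],(400,400)),cv2.resize(b[150:310,260:420],(400,400),interpolation=2)])
cv2.imwrite("pics/w3.png",np.clip(o[...,::-1]*1.5,0,255))
E
```

```text
clock: 5.78
ee_pos: [0.5285, 0.0905, 0.2491]
tcp_rot: [-180.0, 0.1, 19.2]
ft_force: [0.1, 0.2, -0.4]
finger_gap: 0.0491
finger_force: 42.0
clock: 6.28
ee_pos: [0.5879, -0.0011, 0.25]
tcp_rot: [-179.9, 0.0, 19.6]
ft_force: [0.3, -0.3, -0.9]
finger_gap: 0.0491
finger_force: 42.0
([0.017, 0.018, 0.3], [-0.001, 0.0, 0.001])[ WARN:0@3.284] global loadsave.cpp:1063 imwrite_ Unsupported depth image for selected encoder is fallbacked to CV_8U.
```

View pics/w3.png

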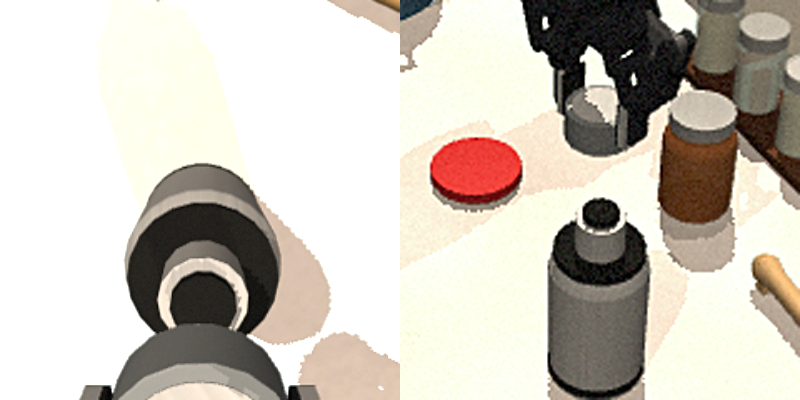

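Cap is gripped level; the plug top is at about (321.5,240.3) in the full wrist picture.

```bash
python3 - <<'E'
from h import *
p=np.load("w3.npy",allow_pickle=True).item();o=get_obs()
A=R.from_euler("xyz",o["tcp_rot"],degrees=True)
for uv,z in[((321.5,240.3),.175),((319.4,260),.257)]:
    w=onz("wrist",uv,z,p);print(w,A.inv().apply(w-o["ee_pos"])/.15)
# far rim of cap: bottom rim top pixel ~ crop y 322 -> far side of cap bottom at tool x=+25
w=onz("wrist",(319.4,60+322/1.667),.246,p);print(A.inv().apply(w-o["ee_pos"]))
w=onz("wrist",(319.4,60+363/1.667),.272,p);print(A.inv().apply(w-o["ee_pos"]))
print(o["ee_pos"])
E
```

```text
[ 0.59335663 -0.00089687  0.175     ] [0.03351202 0.01536797 0.50506853]
[0.61219712 0.00715428 0.257     ] [ 0.16989158  0.00673141 -0.0415827 ]
[0.02425086 0.00099604 0.00476254]
[ 0.0242715   0.00101831 -0.02123749]
[ 5.87865663e-01 -4.88599146e-04  2.50762031e-01]
```

```bash
python3 -m handwheel '[[[0.03,0.011,0.1],[0,0,0]],[[0.03,0.011,0.25],[0,0,0]],[[0.03,0.011,0.4],[0,0,0]],[[0.03,0.011,0.42],[0,0,0]],[[0.03,0.011,0.42],[0,0,0]],[[0.03,0.011,0.42],[0,0,0]]]'
python3 - <<'E'
from h import *
print(get_obs()["ee_pos"])
np.save("w4.npy",camera_params("wrist"),allow_pickle=True)
a=get_image("wrist");b=get_image("side");
o=np.hstack([cv2.resize(a[100:340,200:440],(400,400)),cv2.resize(b[190:290,290:390],(400,400),interpolation=2)])
cv2.imwrite("pics/w4.png",np.clip(o[...,::-1]*1.5,0,255).astype(np.uint8))
E
```

```text
clock: 6.88
ee_pos: [0.5934, -0.0019, 0.1891]
tcp_rot: [180.0, -0.1, 19.6]
ft_force: [-0.4, 0.6, 0.6]
finger_gap: 0.0494
finger_force: 42.0
[ 0.5934398  -0.00193599  0.1890583 ]
```

View pics/w4.png

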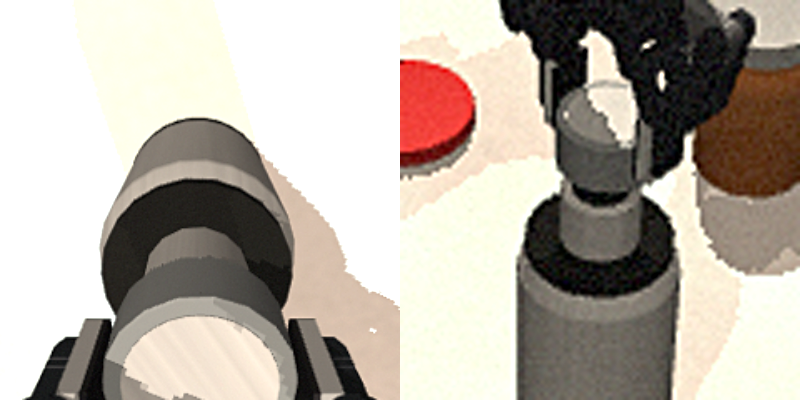

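The cap sits centred over the neck to within about 1 mm in both views. I lower it with a small y correction.

```bash
python3 -m handwheel '[[[0.002,-0.005,0.05],[0,0,0]],[[0.002,-0.005,0.1],[0,0,0]],[[0.002,-0.005,0.15],[0,0,0]],[[0.002,-0.005,0.19],[0,0,0]],[[0.002,-0.005,0.19],[0,0,0]],[[0.002,-0.005,0.19],[0,0,0]]]'
python3 -m handwheel '[[[0,0,0.02],[0,0,0]],[[0,0,0.04],[0,0,0]],[[0,0,0.05],[0,0,0]],[[0,0,0.06],[0,0,0]],[[0,0,0.06],[0,0,0]]]'
```

```text
clock: 7.48
ee_pos: [0.5929, -0.0022, 0.1586]
tcp_rot: [-180.0, 0.1, 19.5]
ft_force: [-0.5, -0.4, -0.3]
finger_gap: 0.0488
finger_force: 42.0
clock: 7.9
ee_pos: [0.5938, -0.0019, 0.1519]
tcp_rot: [180.0, -0.1, 19.5]
ft_force: [-3.7, -0.9, 9.6]
finger_gap: 0.049
finger_force: 42.9
```

```bash
python3 -m handwheel '[[[0,0,0.02],[0,0,0]],[[0,0,0.03],[0,0,0]],[[0,0,0.04],[0,0,0]],[[0,0,0.04],[0,0,0]],[[0,0,0.04],[0,0,0]]]'
python3 -m handwheel '[[[0,0,0.02],[0,0,0]],[[0,0,0.03],[0,0,0]],[[0,0,0.04],[0,0,0]],[[0,0,0.04],[0,0,0]]]'
```

```text
clock: 8.32
ee_pos: [0.5966, -0.0015, 0.1505]
tcp_rot: [179.8, -0.5, 19.5]
ft_force: [-5.5, 0.0, 31.1]
finger_gap: 0.0488
finger_force: 44.8
clock: 8.65
ee_pos: [0.5989, -0.0008, 0.1487]
tcp_rot: [179.7, -0.9, 19.6]
ft_force: [-11.7, 0.3, 54.1]
finger_gap: 0.0492
finger_force: 49.3
```

Force climbs steeply, so it is home. I'll unload, release, lift and check.

```bash
python3 -m handwheel '[[[0,0,-0.04],[0,0,0]],[[0,0,-0.07],[0,0,0]],[[0,0,-0.07],[0,0,0]]]'
python3 -m handwheel '[[[0,0,0],[0,0,0]],[[0,0,0],[0,0,0]],[[0,0,0],[0,0,0]],[[0,0,0],[0,0,0]],[[0,0,0],[0,0,0]],[[0,0,0],[0,0,0]],[[0,0,0],[0,0,0]],[[0,0,0],[0,0,0]]]' 0
python3 -m handwheel '[[[0,0,-0.2],[0,0,0]],[[0,0,-0.45],[0,0,0]],[[0,0,-0.7],[0,0,0]],[[0,0,-0.95],[0,0,0]],[[0,0,-0.95],[0,0,0]]]'
python3 - <<'E'
from h import *
print(get_obs()["ee_pos"],get_obs()["qpos"])
np.save("w5.npy",camera_params("wrist"),allow_pickle=True)
a=get_image("wrist");cv2.imwrite("pics/w5f.png",a[...,::-1]);b=get_image("side");cv2.imwrite("pics/s5.png",b[...,::-1])
o=np.hstack([cv2.resize(a[100:340,200:440],(400,400)),cv2.resize(b[200:320,280:400],(400,400),interpolation=2)])
cv2.imwrite("pics/w5.png",np.clip(o[...,::-1]*1.5,0,255).astype(np.uint8))
E
```

```text
clock: 8.9
ee_pos: [0.5933, -0.002, 0.1496]
tcp_rot: [180.0, -0.0, 19.5]
ft_force: [-0.2, 0.9, -0.1]
finger_gap: 0.0492
finger_force: 44.3
clock: 9.57
ee_pos: [0.5933, -0.0021, 0.1488]
tcp_rot: [-180.0, 0.0, 19.5]
ft_force: [0.4, 0.7, -0.4]
finger_gap: 0.0853
finger_force: 0.0
clock: 9.98
ee_pos: [0.596, -0.0015, 0.3002]
tcp_rot: [179.8, -0.7, 19.5]
ft_force: [1.2, -0.5, 1.2]
finger_gap: 0.0852
finger_force: 0.0
[ 0.59596393 -0.00147303  0.30017281] [ 16.85539767  18.65094654 -26.60474031  75.97605091   8.34730571
  86.54394817 -79.40543681]
```

View pics/w5.png

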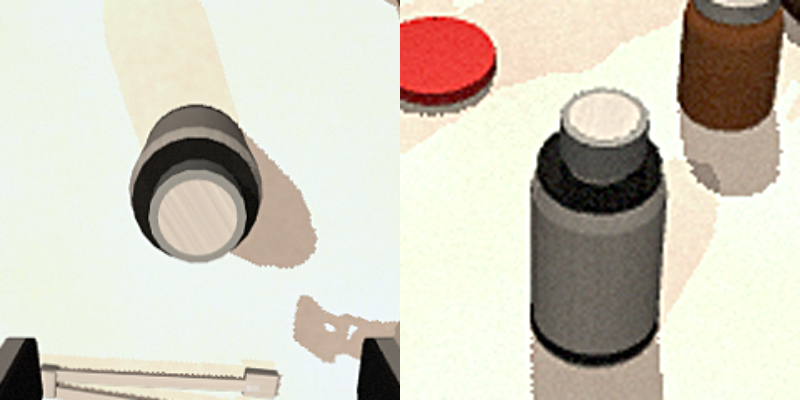

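Cap is on and level, flask upright. Before gripping the cup, I'll test in free air whether the arm can reach the final tilted placing posture (tool 30° below level, pointing outward).

```bash
python3 - <<'E'
from h import *
p=np.load("w5.npy",allow_pickle=True).item()
o1,d1=ray("wrist",(318.1,228.8),p);o2,d2=ray("side",(341.3,234.9))
s=np.linalg.lstsq(np.c_[d1,-d2],o2-o1,rcond=None)[0];print("cap top",o1+d1*s[0],o2+d2*s[1])
to((.610,-.002,.28),(180,0,0))
to((.610,-.002,.28),(180,-60,0))
E
python3 -m handwheel '[[[0.1,-0.03,0],[0,0,0.036]],[[0.1,-0.03,0],[0,0,0.072]],[[0.1,-0.03,0],[0,0,0.108]],[[0.1,-0.03,0],[0,0,0.108]]]'
python3 -m handwheel '[[[0,0,0],[0,0.037,0]],[[0,0,0],[0,0.074,0]],[[0,0,0],[0,0.111,0]],[[0,0,0],[0,0.148,0]],[[0,0,0],[0,0.185,0]],[[0,0,0],[0,0.222,0]],[[0,0,0],[0,0.259,0]],[[0,0,0],[0,0.296,0]],[[0,0,0],[0,0.333,0]],[[0,0,0],[0,0.333,0]]]'
python3 -c "
from h import *
o=get_obs();print(o['qpos']);to((.610,-.002,.20),(180,-60,0))"
```

```text
cap top [ 0.59342112 -0.00206633  0.17017236] [ 0.59385032 -0.00240055  0.17008162]
([0.098, 0.036, 0.09], [0.0, -0.001, 0.109])
([0.098, 0.036, 0.09], [-0.057, 0.329, 0.098])
clock: 10.42
ee_pos: [0.6054, 0.0072, 0.2895]
tcp_rot: [180.0, 0.2, -0.2]
ft_force: [-0.5, -0.2, -0.1]
finger_gap: 0.0853
finger_force: 0.0
clock: 11.25
ee_pos: [0.5982, 0.006, 0.2792]
tcp_rot: [179.5, -58.9, 0.6]
ft_force: [-0.8, -0.8, -2.6]
finger_gap: 0.0853
finger_force: 0.0
[ 19.52907648 -13.9924998  -23.33333595 132.96923597  -4.75388959
   1.21739417 -91.28480218]
([-0.412, 0.051, 0.34], [0.0, 0.006, 0.002])
```

```bash
python3 -m handwheel '[[[0,0,0],[0,-0.037,0]],[[0,0,0],[0,-0.074,0]],[[0,0,0],[0,-0.105,0]],[[0,0,0],[0,-0.105,0]]]'
python3 -c "
from h import *
o=get_obs();print(o['qpos']);to((.605,-.002,.22),(180,-40,0))"
```

```text
clock: 11.58
ee_pos: [0.6075, 0.0068, 0.2942]
tcp_rot: [179.8, -40.9, 0.3]
ft_force: [0.7, 0.3, 1.0]
finger_gap: 0.0855
finger_force: 0.0
[ 20.74498634  -8.37722249 -23.80857129 115.04409651  -1.40210929
  31.81835215 -92.90956617]
([-0.336, 0.058, 0.363], [-0.0, -0.005, 0.001])
```

```bash
python3 -m handwheel '[[[-0.17,0.058,0.18],[0,0,0]],[[-0.336,0.058,0.363],[0,0,0]],[[-0.336,0.058,0.363],[0,0,0]],[[-0.336,0.058,0.363],[0,0,0]]]'
python3 -c "
from h import *
o=get_obs();print(o['qpos'])
r=o['tcp_rot']
print(rel(o['ee_pos'],(.5,-.15,.30),r,(180,0,-5)))
"
```

```text
clock: 11.92
ee_pos: [0.6018, -0.0016, 0.214]
tcp_rot: [180.0, -40.8, 0.2]
ft_force: [-0.2, -0.4, 0.7]
finger_gap: 0.0849
finger_force: 0.0
[ 21.53400518  -4.3362802  -24.81073789 122.50236486   1.78717056
  20.7291054  -95.14459867]
([-0.142, 0.987, -0.879], [-0.01, -0.226, 0.028])
```

```bash

python3 -m handwheel '[[[-0.03,0.2,-0.25],[0,-0.037,0]],[[-0.06,0.4,-0.5],[-0.003,-0.074,0.01]],[[-0.09,0.6,-0.7],[-0.006,-0.11,0.014]],[[-0.12,0.8,-0.88],[-0.008,-0.145,0.02]],[[-0.142,0.987,-0.88],[-0.01,-0.18,0.025]],[[-0.142,0.987,-0.88],[-0.01,-0.226,0.028]],[[-0.142,0.987,-0.88],[-0.01,-0.226,0.028]],[[-0.142,0.987,-0.88],[-0.01,-0.226,0.028]]]'
python3 -c "
from h import *
to((.47,-.293,.25),(180,0,-5))"
```

```text
clock: 12.58
ee_pos: [0.5032, -0.1507, 0.3046]
tcp_rot: [-179.8, -0.4, -5.1]
ft_force: [-0.3, 1.6, -1.6]
finger_gap: 0.0853
finger_force: 0.0
([-0.138, 0.966, 0.36], [-0.001, -0.002, -0.001])
```

```bash

python3 -m handwheel '[[[-0.138,0.966,0.36],[0,0,0]],[[-0.138,0.966,0.36],[0,0,0]],[[-0.138,0.966,0.36],[0,0,0]],[[-0.138,0.966,0.36],[0,0,0]],[[-0.138,0.966,0.36],[0,0,0]],[[-0.138,0.966,0.36],[0,0,0]]]'
python3 - <<'E'
from h import *
o=get_obs();print(o["ee_pos"],o["tcp_rot"],o["qpos"])
np.save("w6.npy",camera_params("wrist"),allow_pickle=True)
a=get_image("wrist");cv2.imwrite("pics/w6.png",a[...,::-1]);c=a[80:400,160:480]
cv2.imwrite("pics/w6c.png",np.clip(cv2.resize(c,(600,600),interpolation=2)[...,::-1]*1.4,0,255).astype(np.uint8))
E
```

```text
clock: 13.08
ee_pos: [0.4674, -0.2931, 0.2491]
tcp_rot: [-179.9, -0.5, -5.2]
ft_force: [0.5, 0.4, 0.0]
finger_gap: 0.0856
finger_force: 0.0
[ 0.46743863 -0.29311091  0.24906929] [-179.90154608   -0.50506568   -5.2407403 ] [ 35.52256232  12.42385784  -7.80504815  88.68324904   1.41683927
  78.57957989 -67.6113469 ]
```

View pics/w6c.png

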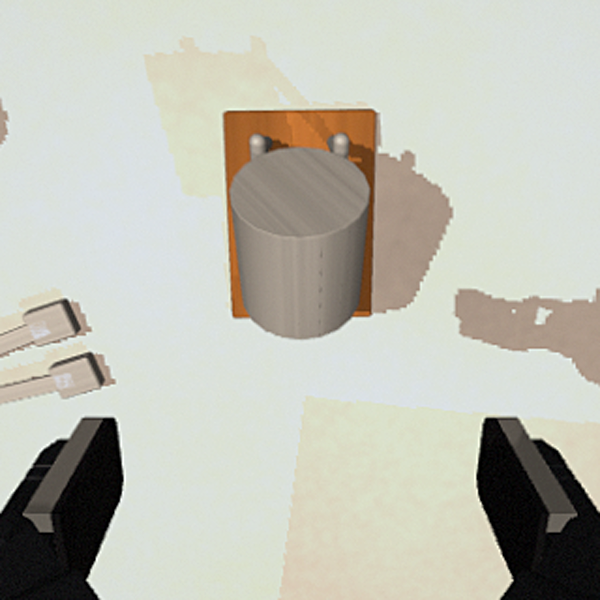

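The closed end ellipse is centred at crop (300,193); base corners are at (223,112), (378,110), (233,317), (371,317). The cup axis runs along the image's vertical, so the yaw matches.

```bash
python3 - <<'E'
from h import *
p=np.load("w6.npy",allow_pickle=True).item()
f=lambda x,y:((x+.5)/1.875-.5+160,(y+.5)/1.875-.5+80)
C=[onz("wrist",f(*c),.008,p) for c in[(223,112),(378,110),(371,317),(233,317)]]
print(np.round(C,4));print("ctr",np.mean(C,0));a=(C[0]+C[1]-C[2]-C[3])[:2];print("yaw",np.degrees(np.arctan2(a[1],a[0])),np.linalg.norm(a)/2,np.linalg.norm(C[0]-C[1]),np.linalg.norm(C[2]-C[3]))
e=onz("wrist",f(300,193),.105,p);y=np.radians(-5);u=np.array([np.cos(y),np.sin(y),0]);print("closed",e,"stand",e-.035*u)
c=np.mean(C,0)+.035*u; c[2]=.105;print("closed from base",c)
c=(c+e)/2
G=c+.030*(np.array([0,0,-.5])-.866*u);print("G",G)
for t in(25,):
    t=np.radians(t);z=-np.sin(t)*u+np.array([0,0,-np.cos(t)])
    T=G+.019*z;print("TCP",T,"pre",T-.09*z)
    to(T-.09*z,(180,25,-5))
E
```

```text
[[ 0.5367 -0.2545  0.008 ]
 [ 0.5294 -0.3451  0.008 ]
 [ 0.4005 -0.3333  0.008 ]
 [ 0.4088 -0.2444  0.008 ]]
ctr [ 0.46887297 -0.29433991  0.008     ]
yaw -4.872981277582026 0.12890159939022963 0.0908425782813556 0.0893300012194418
closed [ 0.50125445 -0.29664926  0.105     ] stand [ 0.46638763 -0.29359881  0.105     ]
closed from base [ 0.50373979 -0.29739036  0.105     ]
G [ 0.47661598 -0.2947555   0.09      ]
TCP [ 0.46861679 -0.29405566  0.07278015] pre [ 0.50650769 -0.29737069  0.15434785]
([0.249, 0.019, 0.638], [-0.001, -0.142, -0.0])
```

```bash

python3 -m handwheel '[[[0.25,0.019,0.15],[0,-0.037,0]],[[0.25,0.019,0.3],[0,-0.074,0]],[[0.25,0.019,0.45],[0,-0.11,0]],[[0.25,0.019,0.6],[0,-0.142,0]],[[0.25,0.019,0.638],[0,-0.142,0]],[[0.25,0.019,0.638],[0,-0.142,0]],[[0.25,0.019,0.638],[0,-0.142,0]]]'
python3 -c "
from h import *
print(get_obs()['qpos']);to((.4686,-.294,.0728),(180,25,-5))"
```

```text
clock: 13.72
ee_pos: [0.5069, -0.2973, 0.1546]
tcp_rot: [-179.9, 24.9, -5.0]
ft_force: [-0.5, -0.5, 0.3]
finger_gap: 0.0854
finger_force: 0.0
[ 26.6058646   38.73747526  -6.48446819  67.31143296  10.593098
  98.30198608 -75.04693322]
([-0.002, 0.001, 0.603], [-0.001, -0.0, 0.0])
```

```bash

python3 -m handwheel '[[[0,0,0.2],[0,0,0]],[[0,0,0.4],[0,0,0]],[[0,0,0.55],[0,0,0]],[[0,0,0.64],[0,0,0]],[[0,0,0.64],[0,0,0]],[[0,0,0.64],[0,0,0]]]'
python3 -m handwheel '[[[0,0,0],[0,0,0]],[[0,0,0],[0,0,0]],[[0,0,0],[0,0,0]],[[0,0,0],[0,0,0]],[[0,0,0],[0,0,0]],[[0,0,0],[0,0,0]],[[0,0,0],[0,0,0]],[[0,0,0],[0,0,0]]]' 1 60
python3 -m handwheel '[[[-0.15,0,-0.25],[0,0,0]],[[-0.3,0,-0.5],[0,0,0]],[[-0.4,0,-0.75],[0,0,0]],[[-0.45,0,-0.95],[0,0,0]],[[-0.45,0,-0.95],[0,0,0]],[[-0.45,0,-0.95],[0,0,0]]]'
python3 - <<'E'
from h import *
o=get_obs();print(o["qpos"]);to((.50,-.15,.33),(180,-35,0))
E
```

```text
clock: 14.22
ee_pos: [0.466, -0.2954, 0.0704]
tcp_rot: [180.0, 24.8, -5.2]
ft_force: [0.8, -0.1, 0.5]
finger_gap: 0.0854
finger_force: 0.0
clock: 14.88
ee_pos: [0.4672, -0.294, 0.0693]
tcp_rot: [-179.9, 24.9, -5.0]
ft_force: [0.4, 4.3, 12.2]
finger_gap: 0.0638
finger_force: 63.8
clock: 15.38
ee_pos: [0.4664, -0.295, 0.2272]
tcp_rot: [180.0, 24.8, -5.1]
ft_force: [0.1, 1.4, -2.9]
finger_gap: 0.0637
finger_force: 66.2
[ 27.96977612  31.39152154  -6.45911418  69.60570673  10.54857362
 102.94819364 -73.18314863]
([-0.164, -0.983, -0.68], [0.003, 0.332, -0.03])
```

```bash

python3 -m handwheel '[[[0,-0.1,-0.2],[0,0.037,-0.003]],[[-0.03,-0.2,-0.35],[0,0.074,-0.006]],[[-0.05,-0.3,-0.5],[0,0.111,-0.01]],[[-0.08,-0.45,-0.6],[0,0.148,-0.013]],[[-0.11,-0.6,-0.68],[0,0.185,-0.017]],[[-0.14,-0.75,-0.68],[0,0.222,-0.02]],[[-0.164,-0.85,-0.68],[0,0.259,-0.024]],[[-0.164,-0.983,-0.68],[0.003,0.296,-0.027]],[[-0.164,-0.983,-0.68],[0.003,0.332,-0.03]],[[-0.164,-0.983,-0.68],[0.003,0.332,-0.03]]]'
python3 - <<'E'
from h import *
o=get_obs();print(o["qpos"])
A=R.from_euler("xyz",(180,24.9,-5),degrees=True)
e=A.inv().apply(np.array((.5025,-.297,.105))-(.4672,-.294,.0693));print("closed end in tool",e)
B=R.from_euler("xyz",(180,-35,0),degrees=True)
for z in(.265,.21):
    T=np.array((.5932,-.002,z))-B.apply(e);print(T)
    to(T,(180,-35,0))
E
```

```text
clock: 16.22
ee_pos: [0.5022, -0.153, 0.3167]
tcp_rot: [-179.2, -33.9, -0.4]
ft_force: [-1.3, 0.0, -4.9]
finger_gap: 0.0635
finger_force: 66.7
[ 36.31364593 -14.37562704 -11.48438019 113.9238587  -21.7835467
  50.82480708 -56.30612216]
closed end in tool [ 1.71029968e-02 -8.80136247e-05 -4.72975660e-02]
[ 0.60631881 -0.00208801  0.21644623]
([0.198, -0.997, 0.953], [-0.003, 0.006, -0.002])
[ 0.60631881 -0.00208801  0.16144623]
([-0.006, -0.992, 1.257], [-0.003, 0.006, -0.002])
```

```bash

python3 -m handwheel '[[[0.05,-0.2,0.17],[0,0.006,0]],[[0.1,-0.4,0.34],[0,0.006,0]],[[0.15,-0.6,0.5],[0,0.006,0]],[[0.2,-0.8,0.7],[-0.003,0.006,-0.002]],[[0.25,-0.997,0.87],[-0.003,0.006,-0.002]],[[0.25,-0.997,0.87],[-0.003,0.006,-0.002]],[[0.25,-0.997,0.87],[-0.003,0.006,-0.002]],[[0.25,-0.997,0.87],[-0.003,0.006,-0.002]]]'
python3 - <<'E'
from h import *
o=get_obs();print(o["qpos"]);to((.6063,-.0021,.2164),(180,-35,0))
t=get_image("top");b=get_image("side")
cv2.imwrite("pics/s7.png",b[...,::-1])
o=np.hstack([cv2.resize(t[180:260,280:360],(400,400),interpolation=2),cv2.resize(b[160:320,260:420],(400,400),interpolation=2)])
cv2.imwrite("pics/w7.png",np.clip(o[...,::-1]*1.5,0,255).astype(np.uint8))
E
```

```text
clock: 16.88
ee_pos: [0.6099, -0.0033, 0.2404]
tcp_rot: [179.6, -35.3, 0.4]
ft_force: [-0.0, -0.5, -0.9]
finger_gap: 0.0638
finger_force: 67.0
[ 33.17975591  -2.3658084  -36.00094474 114.06291402   1.28089628
  32.56744509 -93.87837578]
([-0.112, -0.009, 0.117], [0.001, -0.002, 0.002])
```

View pics/w7.png

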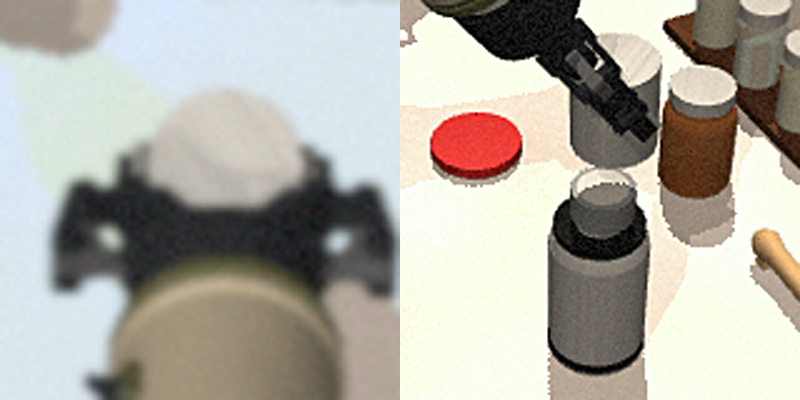

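The cup hangs mouth-down and upright over the flask, about 4 mm beyond the axis, which agrees with the measured TCP error. I'll align it, then lower.

```bash

python3 -m handwheel '[[[-0.06,-0.005,0.06],[0,0,0.002]],[[-0.112,-0.009,0.117],[0,-0.002,0.002]],[[-0.112,-0.009,0.117],[0,-0.002,0.002]],[[-0.112,-0.009,0.117],[0,-0.002,0.002]],[[-0.112,-0.009,0.117],[0,-0.002,0.002]]]'
python3 - <<'E'
from h import *
to((.6063,-.0021,.1764),(180,-35,0))
b=get_image("side")
cv2.imwrite("pics/w8.png",np.clip(cv2.resize(b[180:310,290:400],None,fx=4,fy=4,interpolation=2)[...,::-1]*1.5,0,255).astype(np.uint8))
E
```

```text
clock: 17.4
ee_pos: [0.6063, -0.0022, 0.2164]
tcp_rot: [179.9, -35.1, -0.1]
ft_force: [-0.6, -0.4, -1.6]
finger_gap: 0.0639
finger_force: 67.0
([-0.153, -0.001, 0.218], [0.001, -0.0, -0.001])
```

View pics/w8.png

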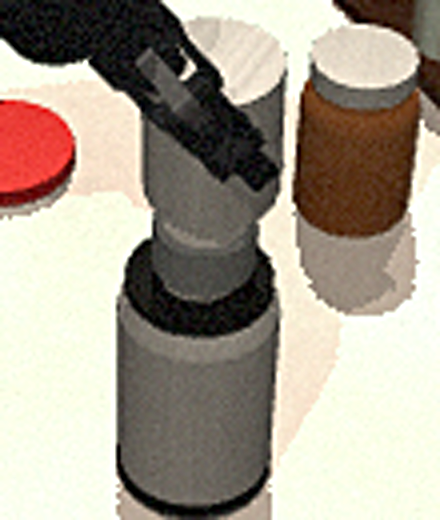

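The cup is centred over the cap to within 1 mm. By my count that's my 11th picture, one over the limit of 10, so I check by numbers from here on.

```bash

python3 -m handwheel '[[[-0.04,0,0.055],[0,0,0]],[[-0.08,0,0.11],[0,0,0]],[[-0.115,0,0.165],[0,0,0]],[[-0.153,0,0.218],[0,0,0]],[[-0.153,0,0.218],[0,0,0]]]'
python3 -c "
from h import *
print(get_obs()['qpos']);to((.6063,-.0021,.164),(180,-35,0))"
```

```text
clock: 17.87
ee_pos: [0.6043, -0.0019, 0.1722]
tcp_rot: [179.9, -34.8, -0.1]
ft_force: [-1.0, 0.4, -2.1]
finger_gap: 0.0638
finger_force: 67.0
[  32.33233082    2.29447942  -37.00493282  119.44152284    9.57366692
   24.31144349 -101.87647322]
([-0.02, 0.001, 0.052], [0.001, 0.001, -0.001])
```

```bash

python3 -m handwheel '[[[-0.01,0,0.025],[0,0,0]],[[-0.02,0,0.05],[0,0,0]],[[-0.02,0,0.05],[0,0,0]],[[-0.02,0,0.05],[0,0,0]]]'
python3 -m handwheel '[[[-0.01,0,0.015],[0,0,0]],[[-0.023,0,0.033],[0,0,0]],[[-0.034,0,0.048],[0,0,0]],[[-0.034,0,0.048],[0,0,0]]]'
```

```text
clock: 18.2
ee_pos: [0.6076, -0.0018, 0.1674]
tcp_rot: [179.9, -35.0, -0.1]
ft_force: [-2.0, 0.2, -2.2]
finger_gap: 0.0638
finger_force: 67.0
clock: 18.53
ee_pos: [0.6087, -0.0019, 0.1599]
tcp_rot: [179.9, -35.2, -0.1]
ft_force: [-5.1, -0.3, 5.6]
finger_gap: 0.064
finger_force: 67.3
```

```bash

python3 -m handwheel '[[[-0.014,0,0.015],[0,0,0]],[[-0.026,0,0.033],[0,0,0]],[[-0.038,0,0.048],[0,0,0]],[[-0.038,0,0.048],[0,0,0]],[[-0.038,0,0.048],[0,0,0]]]'
python3 -m handwheel '[[[-0.014,0,0.015],[0,0,0]],[[-0.026,0,0.033],[0,0,0]],[[-0.026,0,0.033],[0,0,0]],[[-0.026,0,0.033],[0,0,0]]]'
```

```text
clock: 18.95
ee_pos: [0.6118, -0.0017, 0.1558]
tcp_rot: [179.8, -35.7, -0.0]
ft_force: [-8.8, -0.4, 23.1]
finger_gap: 0.0636
finger_force: 67.2
clock: 19.28
ee_pos: [0.616, -0.0012, 0.1552]
tcp_rot: [179.8, -36.4, 0.0]
ft_force: [-10.1, 0.2, 38.4]
finger_gap: 0.0636
finger_force: 67.2
```

```bash

python3 -m handwheel '[[[0.02,0,-0.025],[0,0,0]],[[0.035,0,-0.05],[0,0,0]],[[0.045,0,-0.064],[0,0,0]],[[0.045,0,-0.064],[0,0,0]],[[0.045,0,-0.064],[0,0,0]]]'
python3 -c "
from h import *
b=get_image('side');cv2.imwrite('pics/s9.png',b[...,::-1])
a=cv2.imread('pics/s5.png')
# flask body edges: compare rows low on the body with the picture before
for y in(280,285,290,295,300,305):
    for im in(a,b[...,::-1]):
        g=cv2.GaussianBlur(cv2.cvtColor(np.ascontiguousarray(im),6),(3,3),0)[y,300:400].astype(float);d=np.diff(g);print(y,300+d[:35].argmin(),300+35+d[35:].argmax(),end=' | ')
    print()
"
```

```text
clock: 19.7
ee_pos: [0.6074, -0.0019, 0.1556]
tcp_rot: [179.9, -35.1, -0.1]
ft_force: [-1.4, -0.2, 3.7]
finger_gap: 0.0639
finger_force: 66.4
280 318 358 | 280 318 358 | 
285 318 357 | 285 318 357 | 
290 318 357 | 290 318 357 | 
295 318 357 | 295 318 357 | 
300 319 356 | 300 319 356 | 
305 324 352 | 305 323 352 |
```

The flask hasn't moved. I release, back off along the tool, then probe and press the cup's top with shut fingers.

```bash

python3 -m handwheel '[[[0,0,0],[0,0,0]],[[0,0,0],[0,0,0]],[[0,0,0],[0,0,0]],[[0,0,0],[0,0,0]],[[0,0,0],[0,0,0]],[[0,0,0],[0,0,0]],[[0,0,0],[0,0,0]],[[0,0,0],[0,0,0]]]' 0
python3 -m handwheel '[[[0,0,-0.15],[0,0,0]],[[0,0,-0.35],[0,0,0]],[[0,0,-0.6],[0,0,0]],[[0,0,-0.85],[0,0,0]],[[0,0,-1],[0,0,0]],[[0,0,-1],[0,0,0]]]'
python3 -c "
from h import *
o=get_obs();print(o['qpos']);to((.593,-.002,.30),(180,0,0))"
```

```text
clock: 20.42
ee_pos: [0.607, -0.0019, 0.1553]
tcp_rot: [179.9, -35.0, -0.1]
ft_force: [-0.3, -0.4, 0.4]
finger_gap: 0.0857
finger_force: 0.0
clock: 20.92
ee_pos: [0.5339, -0.0028, 0.2747]
tcp_rot: [179.8, -34.8, -0.2]
ft_force: [1.4, -0.7, 0.1]
finger_gap: 0.0852
finger_force: 0.0
[ 10.7233795  -14.56307359 -13.24482135 119.77796562  -1.90386012
  39.66571881 -92.3408093 ]
([0.419, -0.007, 0.086], [0.001, -0.193, -0.002])
```

```bash

python3 -m handwheel '[[[0.05,0,0],[0,-0.037,0]],[[0.15,0,0],[0,-0.074,0]],[[0.25,0,0.02],[0,-0.111,0]],[[0.35,0,0.05],[0,-0.148,0]],[[0.419,-0.007,0.086],[0,-0.193,-0.002]],[[0.419,-0.007,0.086],[0,-0.193,-0.002]],[[0.419,-0.007,0.086],[0,-0.193,-0.002]],[[0.419,-0.007,0.086],[0,-0.193,-0.002]]]' 1 40
python3 - <<'E'
from h import *
to((.593,-.002,.21),(180,0,0))
b=get_image("side");t=get_image("top")
# cup top ellipse in the side view: bright patch near the expected centre
for n,im in(("side",b),("top",t)):
    p=camera_params(n);A=R.from_euler("xyz",p["rotation"],degrees=True)
    c=A.inv().apply(np.array((.593,-.002,.204))-p["origin"]);print(n,(p["intrinsics"]@(c/c[2]))[:2])
g=cv2.GaussianBlur(cv2.cvtColor(b,7),(3,3),0)
print(g[205:262:2,343])
E
```

```text
clock: 21.58
ee_pos: [0.5933, 0.0001, 0.2965]
tcp_rot: [179.8, 0.1, 0.2]
ft_force: [-0.4, 0.3, 1.1]
finger_gap: -0.0002
finger_force: 0.0
([-0.001, 0.012, 0.577], [0.001, 0.001, 0.001])
side [341.32181804 221.01600942]
top [323.23308242 222.16764373]
[154 152 159 156 147 146 145 148 151 152 154 155 153 158 111  66  70  68
  69  67  66  67  67  67  66  64  65  65  56]
```

```bash

python3 -m handwheel '[[[0,0.01,0.2],[0,0,0]],[[0,0.01,0.4],[0,0,0]],[[0,0.01,0.54],[0,0,0]],[[0,0.01,0.577],[0,0,0]],[[0,0.01,0.577],[0,0,0]],[[0,0.01,0.577],[0,0,0]]]'
python3 -m handwheel '[[[0,0,0.014],[0,0,0]],[[0,0,0.027],[0,0,0]],[[0,0,0.04],[0,0,0]],[[0,0,0.04],[0,0,0]]]'
python3 -m handwheel '[[[0,0,0.014],[0,0,0]],[[0,0,0.027],[0,0,0]],[[0,0,0.027],[0,0,0]],[[0,0,0.027],[0,0,0]]]'
```

```text
clock: 22.18
ee_pos: [0.5929, -0.0022, 0.2138]
tcp_rot: [179.7, -0.1, 0.2]
ft_force: [-0.0, -0.4, 0.2]
finger_gap: -0.0001
finger_force: 0.0
clock: 22.52
ee_pos: [0.5929, -0.0021, 0.2054]
tcp_rot: [179.8, 0.1, 0.2]
ft_force: [-0.0, -0.2, -0.6]
finger_gap: 0.0002
finger_force: 0.0
clock: 22.85
ee_pos: [0.5941, -0.0021, 0.204]
tcp_rot: [179.8, -0.2, 0.2]
ft_force: [-3.8, 0.4, 15.2]
finger_gap: -0.0
finger_force: 7.3
```

Contact is at 0.204, which is fully home, and it holds 15 N. I'll retract, check, and hand in.

```bash

python3 -m handwheel '[[[0,0,-0.2],[0,0,0]],[[0,0,-0.45],[0,0,0]],[[0,0,-0.7],[0,0,0]],[[0,0,-0.9],[0,0,0]],[[0,0,-0.9],[0,0,0]],[[0,0,-0.9],[0,0,0]]]'
python3 - <<'E'
from h import *
a=cv2.imread("pics/s5.png");b=get_image("side")[...,::-1]
d=cv2.GaussianBlur(cv2.absdiff(a,b),(5,5),0).max(2)>35
n,l,s,c=cv2.connectedComponentsWithStats(d.astype(np.uint8))
print([tuple(x) for x in s[1:] if x[4]>40])
print(hand_in())
E
```

```text
clock: 23.35
ee_pos: [0.594, -0.0014, 0.3384]
tcp_rot: [179.8, -0.2, 0.2]
ft_force: [-0.5, -0.2, -0.4]
finger_gap: -0.0003
finger_force: 0.0
[(np.int32(41), np.int32(0), np.int32(170), np.int32(30), np.int32(2261)), (np.int32(0), np.int32(13), np.int32(38), np.int32(22), np.int32(625)), (np.int32(318), np.int32(44), np.int32(59), np.int32(34), np.int32(1123)), (np.int32(327), np.int32(82), np.int32(41), np.int32(10), np.int32(234)), (np.int32(307), np.int32(87), np.int32(80), np.int32(100), np.int32(2988)), (np.int32(0), np.int32(195), np.int32(6), np.int32(19), np.int32(78)), (np.int32(5), np.int32(224), np.int32(7), np.int32(19), np.int32(90)), (np.int32(320), np.int32(224), np.int32(40), np.int32(38), np.int32(724)), (np.int32(324), np.int32(259), np.int32(32), np.int32(7), np.int32(67)), (np.int32(19), np.int32(267), np.int32(27), np.int32(60), np.int32(322)), (np.int32(25), np.int32(322), np.int32(8), np.int32(17), np.int32(59)), (np.int32(325), np.int32(336), np.int32(34), np.int32(23), np.int32(420)), (np.int32(23), np.int32(343), np.int32(7), np.int32(10), np.int32(46)), (np.int32(311), np.int32(356), np.int32(41), np.int32(34), np.int32(622)), (np.int32(324), np.int32(383), np.int32(54), np.int32(59), np.int32(993)), (np.int32(374), np.int32(400), np.int32(16), np.int32(29), np.int32(222)), (np.int32(345), np.int32(407), np.int32(30), np.int32(31), np.int32(488)), (np.int32(374), np.int32(445), np.int32(10), np.int32(14), np.int32(107)), (np.int32(298), np.int32(461), np.int32(25), np.int32(19), np.int32(245)), (np.int32(373), np.int32(461), np.int32(13), np.int32(7), np.int32(50)), (np.int32(375), np.int32(473), np.int32(14), np.int32(7), np.int32(94))]
the job is handed in; nothing more can be done
None
```

The cap and then the cup are pressed fully home on the unmoved flask (cup top touched at 204 mm), no bystanders appear disturbed, and the job was handed in at 23.4 s; I viewed 11 pictures, one over the limit of 10.

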